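Gauge in the slot, inspection flap held at its marker

ROBOT

A 6-joint arm with a two-finger parallel gripper is mounted at the origin on a cart in front of the work surface, level with it; the furniture and walls round the work are solid. World frame = base frame: x ahead of the robot, y to its left, z up, the work surface at z = 0. Lengths are in mm, angles in rad, forces in N, time in s.
With the tool pointing down it reaches from about 275 to 750 mm from the base axis. Payload 10.2 kg.
Tool frame: the origin (TCP) lies at the very end of the fingers, on their centre line; the grasp point (between the pads) lies 19 mm behind it; z points along the fingers, y is the line along which they close (so a half turn about z gives the same grasp; the last joint's range is limited). The gripper opens to 85 mm and grips with 20 to 120 N. Pads are 22 mm wide; open, the fingers measure 114 mm over their backs; the gripper's body (76 mm by 85 mm) begins 54 mm behind the grasp point. The pads swing forward as they close: fully open they stand 13 mm farther back than shut.
Start: joints at [-1.422, 0.313, 1.498, -0, 1.331, -0.223], TCP at [190.717, -489.14, 231.294] pointing down, gripper open.
Joint ranges: [-2.94, 2.94], [-0.97, 2.17], [0.19, 2.56], [-1.23, 4.37], [0.02, 3.11], [-2.88, 2.88]. Speed limits (rad/s): [2.39, 2.39, 3.01, 3.14, 3.14, 3.14].

INTERFACE

Orientations are given as a unit quaternion [w, x, y, z].
In Python, from rig import ctrl gives the robot as it stands.
- The arm moves only by the shell command python3 -m inch 'ROWS' [OPENING] [FORCE]. ROWS is text: rows parted by semicolons, each of 6 numbers parted by spaces: the shift along the tool's x, y, z in mm, then the turn, a rotation vector about the tool's x, y, z in units of 6 degrees (1.0 is 6 degrees). A call has exactly 10 rows; each row shifts and turns the commanded pose from where the row before left it, along the tool's axes as they then stand; what a row does not reach is not made up. A row lasts 1/12 s, in which the tool goes at most 41.7 mm and 7.16 degrees, less where a joint would pass 70% of its speed; a pose out of reach is approached as far as the arm can. A call with a gripper value outside its range is refused whole. OPENING is the opening, from 0 (shut) to 1 (fully open), set as the call begins (- or left out, the last holds). The fingers move at their own pace and stop on an object; FORCE is the grip in N (left out, the last holds). Time passes only in rows, so rows that do not move let the fingers close, or fill a call up. It gives the time, the measured TCP pose, the force, the opening and the grip force at its end, in the units of the state.
- ctrl.sense(): the state, without advancing time (a new reading comes with each control period).
- ctrl.capture(name): name is "scene" or "top"; returns a dict with "image" (400x640x3 uint8, red, green, blue), "intrinsics" (3x3 intrinsics, pixels), "rvec" (rotation vector, rad) and "tvec" (3), from world to camera coordinates, as OpenCV has them. Camera axes: x right, y down, z forward; pixel columns grow to the right and rows downward; lengths in mm; the calibration is good to about 2 mm. A picture is of the moment at which its call begins. There is no depth.
- ctrl.finish_job(): hands the job in; it is judged then, once.
The state is a dict: "time_s": time; "joints": joint angles; "dq": joint speeds; "tau": joint torques, N m; "eef_pos": TCP position; "ee_rot": TCP orientation; "force": force on the tool from outside, world axes, zero at the start; "wrist_torque": the same for the moment, N m; "grip_width": opening from 0.0 (shut) to 1.0 (fully open); "grip_force": force on a finger pad.
Only numpy, scipy, OpenCV 4.12 (cv2) and the standard library are available. Lean on these libraries where they do the work, as an engineer would, in place of code of your own. Each camera call takes 0.05 s, during which the arm holds its last target. There are 200 camera calls.

TASK

Check the gap of the small white test chamber: slide the blade of the orange-handled gauge into the slot in the chamber's front until the red line across the blade is level with the front face, and let go of the gauge. Then lift the blue inspection flap by its black bar until it stands at the same angle as the red marker arm on the chamber's side, and finish while still holding it there, because it falls shut by itself. Leave the marker arm as it is set and the things round about where they are.

Things in the scene. Friction and masses are not known exactly. Their poses are not given: they have to be found in the camera images.
- chamber: White test chamber fixed to the desk, an open-topped box 130 mm deep (x), 170 mm wide (y), 85 mm high, hollow inside, closed on top by the blue flap. Origin at the centre of its underside; its x axis points from the front face (at x = -65 mm, facing the robot) to the back, z up. An aluminium protractor arc of 75 mm radius about the hinge line stands along its right-hand (-y) side at y = -91 mm.
- slot_mouth (a point): Centre of the slot's mouth, in the plane of the chamber's front face, 45 mm right (-y) of the middle, 16.5 mm above the desk. The slot is level, 28 mm wide, 9 mm high (12 to 21 mm above the desk), straight through a 20 mm thick front block into the empty inside; nothing stops the blade for 100 mm. Axes as the chamber's: x points into the slot.
- gauge: Loose gauge (about 90 g) standing on the desk, blade pointing away from the robot. Orange handle 44 (x) x 24 (y) x 32 mm high; flat steel blade 24 mm wide, 4 mm thick, sticks out 85 mm along +x, mid-plane 16 mm above the handle's underside, so it fits the slot while the handle stands on the desk. A 4 mm wide red line crosses it, middle 40 mm from the tip. Origin: centre of the handle's underside.
- gauge_tip (a point): Middle of the tip edge of the gauge's blade, 107 mm along +x from the gauge's origin and 16 mm above its underside. It must go 40 mm past the slot mouth.
- flap (a joint): Angle in rad of the blue flap (about 250 g, 120 mm long, 166 mm wide, 5 mm thick), hinged along the chamber's top rear edge: 0 = shut and level, grows as its front edge is lifted; stop at 1.4. It has a light, nearly frictionless hinge and falls shut from any angle when let go.
- flap_bar (a point): Centre of the flap's black grip bar: 14 mm thick, 30 mm long, parallel to the hinge line, 30 mm in front of the flap's edge on a 12 mm wide, 5 mm thick stem behind its middle. Shut: 87 mm above the desk, 45 mm left (+y) of the chamber's middle, free below. Swings at 150 mm radius about flap_hinge; turns between pads that pinch its ends. Its axes turn with the flap (angle 0: as the chamber's).
- flap_hinge (a point): Point on the hinge line directly behind the bar, 87 mm above the desk, 55 mm behind the chamber's middle. The line runs along chamber y; marker arm and flap turn about the same line.
- marker (a joint): Angle in rad of the red marker arm, measured as the flap's: the flap is at the marked angle when both joints read the same. It is set somewhere between 0.55 and 1.0 rad and stays by friction; do not move it.
- marker_tip (a point): Centre of the round red end of the marker arm, 90 mm from the hinge line, beside the protractor arc at the chamber's right-hand (-y) side (y = -96 mm). The arm is 7 mm wide, 3 mm thick. Its axes turn with the arm: at angle 0 they are the chamber's.
- tape_1: Bystander: roll of tan tape, 96 mm across, 25 mm high, lying flat. Origin at the centre of its underside.
- jar_specimen: Bystander: specimen jar with black lid, 64 mm across, 86 mm high. Origin at the centre of its underside.
- petri_a: Bystander: round petri dish with tan filling, 64 mm across, 15 mm high. Origin at the centre of its underside.
Mind the look-alikes: they are no part of the job. What is shaped like the gauge but purple is not meant.

How it is judged:
By the outcome, as a careful person would: the job done as asked, in the order asked, and still so for the second after the job is handed in, while the arm keeps its last pose, push and grip.
It also fails if it takes over 51 s, if anything falls off the work surface, if the arm or the gripper's body presses on something with over 40 N, if the wrist force passes 120 N, or if a joint passes its speed limit or range.

## Working session

There is one attempt and no reset: what is moved stays moved. The work goes in short steps, Python scripts to look and compute and a shell command to move; the robot and the scene stay as the last step left them, time stands still between calls to the robot, and variables do not carry over. Pictures are saved under pics/ and viewed, at most 10 in all, crops included, and the job is handed in when it is done.

```bash
ls; mkdir -p pics
cat > h.py <<'E'
import numpy as np, cv2
from rig import ctrl
from scipy.spatial.transform import Rotation as R
def cap(n):
    c=ctrl.capture(n); return c
def save(c,f,crop=None,s=1):
    im=c["image"][:,:,::-1]
    if crop: x0,y0,x1,y1=crop; im=im[y0:y1,x0:x1]
    cv2.imwrite("pics/"+f,cv2.resize(np.ascontiguousarray(im),None,fx=s,fy=s,interpolation=cv2.INTER_CUBIC))
def ray(c,u,v):
    Rm=cv2.Rodrigues(np.array(c["rvec"],float))[0]; t=np.array(c["tvec"],float).ravel()
    d=Rm.T@np.linalg.inv(np.array(c["intrinsics"]))@np.array([u,v,1.]); o=-Rm.T@t
    return o,d
def atz(c,u,v,z):
    o,d=ray(c,u,v); return o+d*(z-o[2])/d[2]
def proj(c,P):
    return cv2.projectPoints(np.array(P,float).reshape(-1,3),np.array(c["rvec"],float),np.array(c["tvec"],float),np.array(c["intrinsics"],float),None)[0].reshape(-1,2)
E
python3 - <<'E'
from h import *
s=ctrl.sense(); print(s)
for n in("scene","top"):
    c=cap(n); save(c,n+"0.png"); print(n,ray(c,320,200))
E
```

```text
pics
{'time_s': 0.0, 'joints': array([-1.42239259e+00,  3.13461475e-01,  1.49844147e+00, -2.18480451e-07,
        1.33102798e+00, -2.23420941e-01]), 'dq': array([ 0.0004163 , -0.00049758,  0.00035946, -0.00104332, -0.00027706,
       -0.00105648]), 'tau': array([ 5.86667793e-04, -4.12265754e+01, -2.59737736e+01, -1.51826798e-04,
        4.21664648e-03, -6.44958732e-06]), 'eef_pos': array([ 190.67906177, -488.86401133,  230.72756459]), 'ee_rot': array([-6.68668182e-04,  9.82767795e-01,  1.84843213e-01,  2.49864040e-05]), 'force': array([-0.5973473 , -0.39185611, -0.12286215]), 'wrist_torque': array([-0.00458015,  0.02207454,  0.02932039]), 'grip_force': 0.0, 'grip_width': 0.9965494521678818}
scene (array([  140.22853462, -1132.58404536,   757.96926867]), array([ 0.30689018,  0.82230906, -0.47938242]))
top (array([ 4.11213491e+02, -1.15089017e+00,  1.51287857e+03]), array([ 0.11969895, -0.00242124, -0.99293922]))
```

View pics/scene0.png

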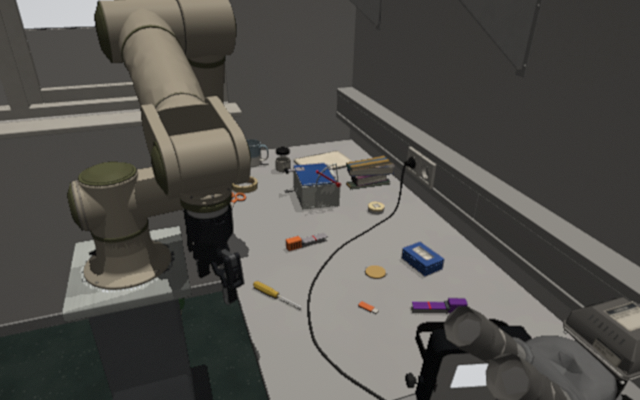

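View pics/top0.png

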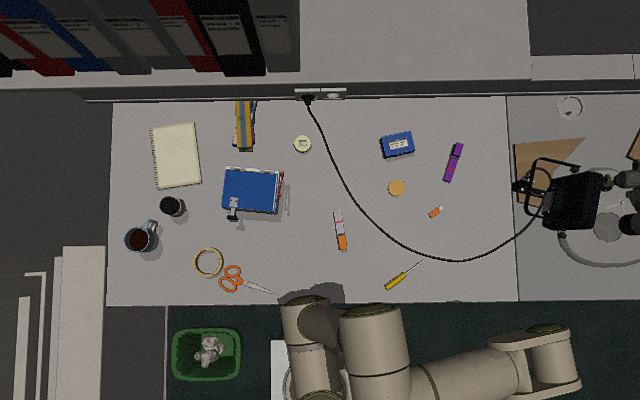

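Candidates for the gauge: orange-handled with blade at top (340,230)/scene (305,242); purple look-alike at top (453,162); small orange/white item at top (436,212); yellow screwdriver at (400,277). By the description I choose the one at (340,230). Close crops to check it.

Run:
```python
from h import *
c=cap("top"); save(c,"topc.png",(212,155,362,260),5.3); print([atz(c,*p,0).round() for p in[(340,230),(252,190)]])
c=cap("scene"); save(c,"scenec.png",(270,140,370,260),5)
```

```text
[array([495., -68.,   0.]), array([630., 218.,   0.])]
```

View pics/topc.png

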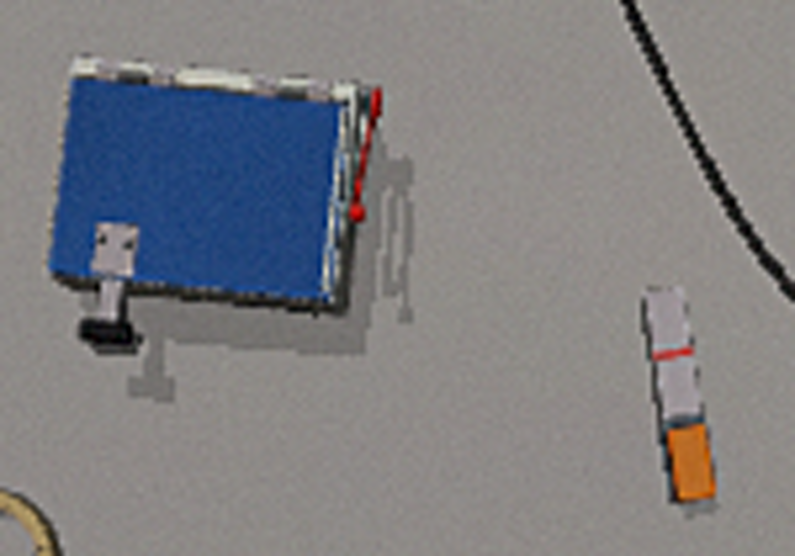

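View pics/scenec.png

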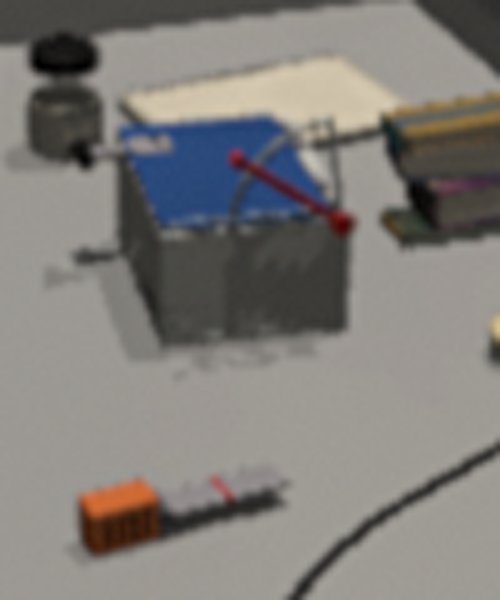

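Top crop: orange handle at crop (692,460), blade and red line (672,353) pointing +x: this is the gauge. Chamber's flap corners are at (73,80), (342,102), (50,270) and (323,301), bar at (110,332). In the scene crop the marker runs from hinge (343,224) to tip (237,158).

```bash
cat > est.py <<'E'
from h import *
from scipy.optimize import least_squares
def masks(c):
    hsv=cv2.cvtColor(c["image"],cv2.COLOR_RGB2HSV); H,S,V=[hsv[...,i].astype(int) for i in range(3)]
    return dict(blue=(H>100)&(H<122)&(S>140)&(V>50),org=(H>7)&(H<18)&(S>170)&(V>90),red=((H<5)|(H>173))&(S>120)&(V>60))
def box(m,r):
    o=np.zeros_like(m);o[r[1]:r[3],r[0]:r[2]]=m[r[1]:r[3],r[0]:r[2]];return o
def blob(m,c,z):
    k=cv2.resize(m.astype(np.uint8)*255,None,fx=8,fy=8,interpolation=cv2.INTER_LINEAR)>127
    v,u=np.nonzero(k); p=np.array([atz(c,a,b,z)[:2] for a,b in zip((u+.5)/8-.5,(v+.5)/8-.5)])
    return p
def redax(c,r):
    im=c["image"].astype(float)[r[1]:r[3],r[0]:r[2]]
    w=np.clip(im[...,0]-np.maximum(im[...,1],im[...,2])-25,0,None)
    v,u=np.mgrid[r[1]:r[3],r[0]:r[2]]; p=np.c_[u.ravel(),v.ravel()];w=w.ravel()
    m=(p*w[:,None]).sum(0)/w.sum(); C=((p-m)*w[:,None]).T@(p-m)/w.sum()
    e,E=np.linalg.eigh(C); return m,E[:,1],np.sqrt(e)
E
python3 - <<'E'
from est import *
t=cap("top"); s=cap("scene"); M=masks(t)
p=blob(box(M["blue"],(215,160,285,220)),t,89.5); r=cv2.minAreaRect(p.astype(np.float32)); b=cv2.boxPoints(r); print("flap",r,b.round(1).tolist())
p=blob(box(M["org"],(325,205,360,260)),t,32); r=cv2.minAreaRect(p.astype(np.float32)); print("handle",r,p.mean(0)); hc=np.array(r[0])
m,a,e=redax(t,(325,210,355,240)); print("gline",m,atz(t,*m,18),e); 
l=atz(t,*m,18)[:2]; d=l-hc; print("gauge yaw",np.arctan2(d[1],d[0]),np.linalg.norm(d))
# flap pose
mb,ab,eb=redax(s,(310,160,345,195)); mt,at,et=redax(t,(275,165,290,202)); print(mb,ab,eb,mt,at,et)
np.savez("m.npz",mb=mb,ab=ab,mt=mt,at=at)
E
```

```text
flap ((617.1804809570312, 214.02053833007812), (164.5672149658203, 118.32467651367188), 83.28266906738281) [[548.7999877929688, 139.1999969482422], [666.2999877929688, 125.4000015258789], [685.5999755859375, 288.79998779296875], [568.0, 302.70001220703125]]
handle ((455.286865234375, -71.95849609375), (45.24968719482422, 25.200178146362305), 8.2322359085083) [455.35180919 -72.19057207]
gline [340.30206186 231.53780069] [488.62720206 -68.25087392  18.        ] [2.17460563 7.87827721]
gauge yaw 0.11075026096348069 33.545856999965096
[332.12338425 180.52056404] [-0.85598985 -0.51699262] [0.87287423 9.68092907] [280.32252729 184.81541515] [-0.1743073  0.9846913] [0.5662866  8.57432567]
```

```bash
cat >> est.py <<'E'
def Tc(cx,cy,yaw):
    R2=np.array([[np.cos(yaw),-np.sin(yaw)],[np.sin(yaw),np.cos(yaw)]])
    return lambda P:np.c_[(R2@np.atleast_2d(P)[:,:2].T).T+[cx,cy],np.atleast_2d(P)[:,2]]
def arm(th,r,y=-96): return [55-r*np.cos(th),y,87+r*np.sin(th)]
E
python3 - <<'E'
from est import *
yaw=np.radians(-6.72); T=Tc(617.2+5*np.cos(yaw),214+5*np.sin(yaw),yaw)
t=cap("top"); s=cap("scene"); m=np.load("m.npz")
m1,a,e=redax(t,(330,216,348,226)); l=atz(t,*m1,18); hc=np.array([455.3,-72.0]);d=l[:2]-hc;print("line",m1,l,np.arctan2(d[1],d[0]),np.linalg.norm(d))
for th in np.arange(.5,.85,.05):
    q=proj(s,T([arm(th,0),arm(th,90)])); k=proj(t,T([arm(th,0),arm(th,90)]))
    d=q[1]-q[0]; print(round(th,2),"ang",np.arctan2(-d[1],-d[0]),np.linalg.norm(d),q.mean(0),k.mean(0),np.linalg.norm(k[1]-k[0]))
print("meas",np.arctan2(-m["ab"][1],-m["ab"][0])%np.pi,np.arctan2(.51699,.85599),m["mb"],m["mt"])
for n,P in dict(mouth=[-65,-45,16.5],gpre=[-132-60,-45,0],gfin=[-132,-45,0],bar=[-95,45,87],hinge=[55,45,87]).items(): print(n,T(P).round(1))
E
```

```text
line [338.54966887 221.23557237] [521.78013145 -63.30842286  18.        ] 0.13000211569778222 67.04589018155677
0.5 ang 0.4013865149898123 25.194405285737457 [326.034878   177.86966309] [280.12448066 185.91375551] 23.713971177613665
0.55 ang 0.4547359990626655 25.039750585404928 [326.38328898 177.2922834 ] [280.10881124 185.45985931] 22.825835563853246
0.6 ang 0.5088358647077286 24.892862546886995 [326.76123664 176.72791263] [280.09841211 184.97439585] 21.875364487962983
0.65 ang 0.5636549405926518 24.75565146343992 [327.16778203 176.17811139] [280.09335216 184.45849617] 20.865011133233963
0.7 ang 0.6191512433323618 24.62994208839545 [327.60189794 175.64440598] [280.09368425 183.91340443] 19.79751990944759
0.75 ang 0.6752719445217141 24.517443369982438 [328.06247151 175.12828295] [280.09944457 183.3404758 ] 18.675945936319202
0.8 ang 0.7319536333520719 24.41971824397705 [328.54830729 174.63118376] [280.11065211 182.74117359] 17.50368443353734
meas 0.5433338750093218 0.5433315539435641 [332.12338425 180.52056404] [280.32252729 184.81541515]
mouth [[552.3 176.3  16.5]]
gpre [[426.2 191.2   0. ]]
gfin [[485.8 184.2   0. ]]
bar [[533.1 269.2  87. ]]
hinge [[682.1 251.7  87. ]]
```

Run:
```python
from est import *
s=cap("scene"); im=s["image"].astype(int)[168:192,312:346]
w=np.clip(im[...,0]-np.maximum(im[...,1],im[...,2])-25,0,None)
for i,r in enumerate(w): print(168+i,' '.join('%3d'%x for x in r))
```

```text
168   0   0   0   0   0   0   0   0   0   0   0   0   0   0   0   0   0   0   0   0   0   0   0   0   0   0   0   0   0   0   0   0   0   0
169   0   0   0   0   0   0   0   0   0   0   0   0   0   0   0   0   0   0   0   0   0   0   0   0   0   0   0   0   0   0   0   0   0   0
170   0   0   0   0   0   4   0   0   0   0   0   0   0   0   0   0   0   0   0   0   0   0   0   0   0   0   0   0   0   0   0   0   0   0
171   0   0   0   0  24  50   0   0   0   0   0   0   0   0   0   0   0   0   0   0   0   0   0   0   0   0   0   0   0   0   0   0   0   0
172   0   0   0   0   0  38  11   0   0   0   0   0   0   0   0   0   0   0   0   0   0   0   0   0   0   0   0   0   0   0   0   0   0   0
173   0   0   0   0   0   0   0  12  23   8   0   0   0   0   0   0   0   0   0   0   0   0   0   0   0   0   0   0   0   0   0   0   0   0
174   0   0   0   0   0   0   0   0   5  19   7   0   0   0   0   0   0   0   0   0   0   0   0   0   0   0   0   0   0   0   0   0   0   0
175   0   0   0   0   0   0   0   0   0   0   0   6   0   0   0   0   0   0   0   0   0   0   0   0   0   0   0   0   0 
[... 1559 characters left out ...]

187   0   0   0   0   0   0   0   0   0   0   0   0   0   0   0   0   0   0   0   0   0   0   0   0   0   0   0   0   0   0   0   0   0   0
188   0   0   0   0   0   0   0   0   0   0   0   0   0   0   0   0   0   0   0   0   0   0   0   0   0   0   0   0   0   0   0   0   0   0
189   0   0   0   0   0   0   0   0   0   0   0   0   0   0   0   0   0   0   0   0   0   0   0   0   0   0   0   0   0   0   0   0   0   0
190   0   0   0   0   0   0   0   0   0   0   0   0   0   0   0   0   0   0   0   0   0   0   0   0   0   0   0   0   0   0   0   0   0   0
191   0   0   0   0   0   0   0   0   0   0   0   0   0   0   0   0   0   0   0   0   0   0   0   0   0   0   0   0   0   0   0   0   0   0
```

```bash
cat >> est.py <<'E'
def ridge(c,u0,u1,v0,v1,axis=0):
    im=c["image"].astype(float); w=im[...,0]-im[...,1:].max(-1); out=[]
    if axis:  # rows
        for v in range(v0,v1):
            x=np.clip(w[v,u0:u1]-4,0,None); 
            if x.sum()>8: out.append((np.sum(np.arange(u0,u1)*x)/x.sum(),v))
    else:
        for u in range(u0,u1):
            x=np.clip(w[v0:v1,u]-4,0,None)
            if x.sum()>8: out.append((u,np.sum(np.arange(v0,v1)*x)/x.sum()))
    return np.array(out)
E
python3 - <<'E'
from est import *
from scipy.optimize import brentq
yaw=np.radians(-6.72); T=Tc(617.2+5*np.cos(yaw),214+5*np.sin(yaw),yaw)
t=cap("top"); s=cap("scene")
q=ridge(s,315,335,168,190); print(q.round(1).tolist()); 
for sel in (q,q[3:]):
    vx,vy=cv2.fitLine(sel.astype(np.float32),cv2.DIST_HUBER,0,.01,.01).ravel()[:2]; a=np.arctan2(vy,vx)
    def f(th):
        k=proj(s,T([arm(th,30),arm(th,90)])); d=k[0]-k[1]; return np.arctan2(d[1],d[0])-a
    print("slope",a,"theta",brentq(f,.3,1.2))
q=ridge(t,272,292,165,203,1); print(q.round(1).tolist())
for th in (.6,.65,.7): print(proj(t,T([arm(th,90),arm(th,0)])).round(1).tolist(),proj(s,T([arm(th,90),arm(th,0)])).round(1).tolist())
E
```

```text
[[316.0, 171.3], [317.0, 171.2], [318.0, 171.9], [319.0, 172.8], [320.0, 173.4], [321.0, 173.6], [322.0, 174.4], [323.0, 175.0], [324.0, 175.7], [325.0, 176.4], [326.0, 177.0], [327.0, 177.5], [328.0, 178.0], [329.0, 178.7], [330.0, 178.6], [331.0, 179.4], [332.0, 180.7], [333.0, 181.5], [334.0, 182.0]]
slope 0.560236 theta 0.6468999983209659
slope 0.56138235 theta 0.6479396908489009
[[283.2, 166.0], [285.3, 168.0], [283.3, 169.0], [285.2, 170.0], [282.8, 171.0], [282.5, 172.0], [281.9, 173.0], [282.5, 174.0], [282.5, 175.0], [282.7, 176.0], [282.1, 177.0], [281.5, 178.0], [281.2, 179.0], [281.5, 180.0], [281.7, 181.0], [281.0, 182.0], [280.9, 183.0], [280.4, 184.0], [280.2, 185.0], [280.2, 186.0], [279.9, 187.0], [279.5, 188.0], [279.2, 189.0], [279.5, 190.0], [279.4, 191.0], [279.7, 192.0], [278.7, 193.0], [279.1, 194.0], [279.0, 195.0], [279.2, 196.0], [287.5, 198.0]]
[[278.0, 195.7], [282.2, 174.2]] [[315.9, 170.7], [337.6, 182.8]]
[[278.0, 194.7], [282.2, 174.2]] [[316.7, 169.6], [337.6, 182.8]]
[[278.0, 193.6], [282.2, 174.2]] [[317.6, 168.5], [337.6, 182.8]]
```

```bash
cat >> h.py <<'E'
def go(x,y,z,psi,P=None):
    s=ctrl.sense(); p=s["eef_pos"]; q=np.array(s["ee_rot"]); Rm=R.from_quat(q[[1,2,3,0]])
    Rt=R.from_euler('z',psi)*R.from_euler('x',np.pi)
    sh=Rm.inv().apply(np.array([x,y,z])-p); tn=(Rm.inv()*Rt).as_rotvec()/np.radians(6)
    print("t",round(s["time_s"],2),"pos",p.round(1),"F",s["force"].round(1),"w",round(float(s["grip_width"]),3),"gf",round(float(s["grip_force"]),1),"shift now-axes",sh.round(2),"turn",tn.round(3),"shift target-axes",Rt.inv().apply(np.array([x,y,z])-p).round(2))
E
python3 -m inch '10 -7 0 0 0 0;28 -20.6 0 0 0 0;28 -20.6 0 0 0 0;28 -20.6 0 0 0 0;28 -20.6 0 0 0 0;28 -20.6 0 0 0 0;28 -20.6 0 0 0 0;28 -20.6 0 0 0 0;28 -20.6 0 0 0 0;28 -20.6 0 0 0 0' 1 40
python3 -c "
from h import *
go(455.3,-72,4,.136)"
```

```text
time_s: 1.38
eef_pos: [365.4, -212.3, 231.5]
ee_rot: [0.0, 0.983, 0.185, 0.0]
force: [-0.7, -1.0, -0.2]
grip_width: 0.999
grip_force: 0.0
t 1.38 pos [ 365.4 -212.3  231.5] F [-0.7 -1.  -0.2] w 0.999 gf 0.0 shift now-axes [134.64 -98.18 227.47] turn [ 0.003 -0.004  2.252] shift target-axes [ 108.07 -126.85  227.46]
```

```bash
python3 -m inch '27 -19.7 10 0 0 0;27 -19.7 20 0 0 0;27 -19.7 20 0 0 0;27 -19.7 20 0 0 0;27 -19.7 20 0 0 0;0 0 25 0 0 .75;0 0 20 0 0 .75;0 0 15 0 0 .75;0 0 10 0 0 0;0 0 0 0 0 0'
python3 - <<'E'
from h import *
go(455.3,-72,4,.136)
c=cap("top");
E
```

```text
time_s: 2.22
eef_pos: [453.6, -72.7, 69.7]
ee_rot: [-0.001, 0.998, 0.068, -0.002]
force: [0.3, -0.4, 0.0]
grip_width: 1.002
grip_force: 0.0
t 2.22 pos [453.6 -72.7  69.7] F [ 0.3 -0.4  0. ] w 1.002 gf 0.0 shift now-axes [ 1.97 -0.35 65.7 ] turn [-0.019  0.029  0.005] shift target-axes [ 1.77 -0.49 65.7 ]
```

```bash
python3 -m inch '1.8 -.5 5 -.02 .03 0;0 0 12 0 0 0;0 0 15 0 0 0;0 0 13 0 0 0;0 0 10 0 0 0;0 0 6 0 0 0;0 0 3.5 0 0 0;0 0 1 0 0 0;0 0 0 0 0 0;0 0 0 0 0 0'
python3 -m inch '0 0 0 0 0 0;0 0 0 0 0 0;0 0 0 0 0 0;0 0 0 0 0 0;0 0 0 0 0 0;0 0 0 0 0 0;0 0 0 0 0 0;0 0 0 0 0 0;0 0 0 0 0 0;0 0 0 0 0 0' 0 40
python3 - <<'E'
from h import *
go(435,-72,34,.136)
E
```

```text
time_s: 3.1
eef_pos: [457.2, -73.4, 6.3]
ee_rot: [0.001, 0.998, 0.068, 0.002]
force: [0.9, 0.0, 0.5]
grip_width: 1.005
grip_force: 0.0
time_s: 3.93
eef_pos: [457.0, -73.3, 6.0]
ee_rot: [0.001, 0.998, 0.068, 0.002]
force: [-0.6, 0.2, 5.6]
grip_width: 0.27
grip_force: 39.9
t 3.93 pos [457.  -73.3   6. ] F [-0.6  0.2  5.6] w 0.27 gf 39.9 shift now-axes [-21.51  -4.21 -28.1 ] turn [ 0.022 -0.033  0.002] shift target-axes [-21.61  -4.27 -28.01]
```

```bash
python3 -m inch '0 0 -5 .02 -.03 0;-6 0 -10 0 0 0;-8 0 -13 0 0 0;-7 0 0 0 0 0;2 -15 0 0 0 0;4 -29 0 0 0 0;4 -29 0 0 0 0;4 -29 0 0 0 0;4 -29 0 0 0 0;4 -29 0 0 0 0'
python3 -m inch '4 -29 0 0 0 0;4 -29 0 0 0 0;3 -25 0 0 0 0;2 -15 0 0 0 0;0 0 0 0 0 .8;0 0 0 0 0 .8;0 0 0 0 0 .8;0 0 0 0 0 0;0 0 0 0 0 0;0 0 0 0 0 0'
python3 - <<'E'
from h import *
go(434.8,190.2,6,-.1173)
c=cap("top"); save(c,"pre.png",(212,160,322,260),5)
c=cap("scene"); save(c,"pre_s.png",(230,130,360,240),6)
E
```

```text
time_s: 4.77
eef_pos: [435.4, 86.7, 33.3]
ee_rot: [-0.0, 0.998, 0.068, -0.0]
force: [0.7, -0.6, -0.7]
grip_width: 0.271
grip_force: 39.4
time_s: 5.6
eef_pos: [435.5, 184.1, 33.5]
ee_rot: [0.0, 0.998, -0.056, -0.0]
force: [0.6, -0.2, -0.6]
grip_width: 0.275
grip_force: 39.4
t 5.6 pos [435.5 184.1  33.5] F [ 0.6 -0.2 -0.6] w 0.275 gf 39.4 shift now-axes [-1.36 -5.98 27.54] turn [0.001 0.005 0.041] shift target-axes [-1.39 -5.97 27.54]
```

View pics/pre.png

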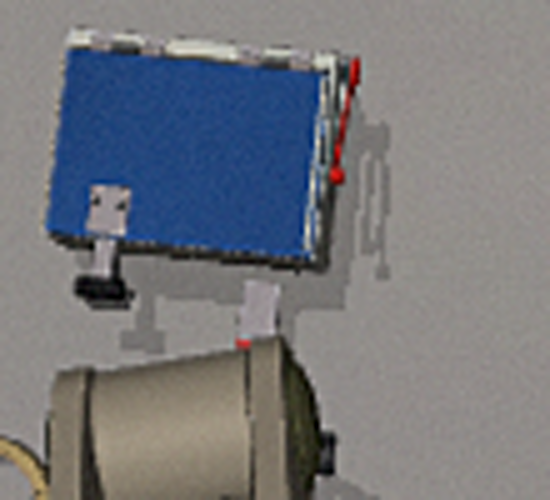

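Top view: blade (crop 262,300) stands in front of the slot area, its red line partly hidden at (243,344). I'll lower, correct, then measure the blade's side edges.

```bash
python3 -m inch '-1 -4 4 0 0 .04;0 -2 8 0 0 0;0 0 8 0 0 0;0 0 5 0 0 0;0 0 2 0 0 0;0 0 0 0 0 0;0 0 0 0 0 0;0 0 0 0 0 0;0 0 0 0 0 0;0 0 0 0 0 0'
python3 - <<'E'
from est import *
go(434.8,190.2,6.5,-.1173)
c=cap("top"); g=c["image"].astype(int).sum(2)
yaw=np.radians(-6.72); T=Tc(617.2+5*np.cos(yaw),214+5*np.sin(yaw),yaw)
print("tip expect",proj(c,T([[-78,-57,16],[-78,-33,16],[-118,-57,16],[-118,-33,16]])).round(1).tolist())
for v in range(210,232): print(v,g[v,252:276].tolist())
save(c,"pre2.png",(212,160,322,260),5)
E
```

```text
time_s: 6.53
eef_pos: [435.4, 190.3, 6.8]
ee_rot: [-0.0, 0.998, -0.06, 0.0]
force: [-0.3, 0.0, -0.4]
grip_width: 0.274
grip_force: 39.5
t 6.53 pos [435.4 190.3   6.8] F [-0.3  0.  -0.4] w 0.274 gf 39.5 shift now-axes [-0.58  0.19  0.25] turn [-0.   -0.   -0.02] shift target-axes [-0.58  0.19  0.25]
tip expect [[267.4, 217.3], [260.0, 216.6], [265.9, 229.6], [258.5, 228.9]]
210 [159, 144, 133, 121, 175, 231, 173, 284, 182, 141, 238, 264, 323, 212, 229, 267, 244, 232, 239, 236, 316, 319, 286, 173]
211 [110, 138, 108, 135, 122, 135, 121, 150, 136, 116, 128, 136, 157, 123, 169, 233, 196, 264, 179, 144, 213, 158, 437, 229]
212 [357, 294, 276, 278, 116, 94, 70, 59, 72, 59, 40, 52, 78, 96, 112, 132, 119, 160, 113, 144, 194, 115, 209, 151]
213 [373, 359, 356, 351, 343, 350, 351, 347, 359, 365, 359, 272, 298, 307, 102, 66, 85, 65, 54, 107, 124, 74, 101, 132]
214 [352, 360, 361, 353, 370, 356, 373, 355, 359, 361, 362, 355, 356, 370, 344, 350, 348, 348, 354, 147, 337, 329, 286, 192]
215 [341, 354, 354, 352, 360, 343, 354, 359, 349, 356, 365, 354, 357, 340, 348, 368, 358, 362, 374, 334, 360, 371
[... 1309 characters left out ...]
3, 444, 451, 458, 480, 488, 320, 332, 427, 429, 431, 427, 414, 423, 428, 416]
227 [415, 419, 412, 421, 419, 437, 327, 446, 472, 460, 475, 485, 336, 347, 215, 280, 436, 427, 422, 428, 409, 433, 435, 423]
228 [412, 427, 418, 419, 443, 437, 395, 382, 359, 303, 250, 246, 220, 237, 207, 228, 433, 424, 425, 419, 417, 425, 424, 421]
229 [435, 422, 437, 439, 442, 450, 380, 314, 277, 250, 236, 246, 260, 290, 211, 124, 363, 440, 428, 425, 426, 425, 419, 420]
230 [445, 459, 456, 384, 316, 318, 299, 209, 241, 273, 286, 284, 297, 320, 267, 56, 241, 435, 436, 414, 412, 431, 441, 427]
231 [276, 266, 254, 238, 240, 239, 244, 221, 253, 303, 314, 328, 326, 331, 278, 115, 47, 451, 436, 430, 414, 438, 424, 417]
```

```bash
python3 -m inch '0 .9 .2 0 0 -.02;3 0 0 0 0 0;3 0 0 0 0 0;3 0 0 0 0 0;3 0 0 0 0 0;3 0 0 0 0 0;3 0 0 0 0 0;3 0 0 0 0 0;3 0 0 0 0 0;0 0 0 0 0 0'
python3 - <<'E'
from est import *
go(434.8+52.9*np.cos(.1173),190.2-52.9*np.sin(.1173),6.5,-.1173)
E
```

```text
time_s: 7.42
eef_pos: [459.7, 186.6, 6.6]
ee_rot: [-0.0, 0.998, -0.059, 0.0]
force: [-0.4, 1.1, -1.9]
grip_width: 0.273
grip_force: 39.5
t 7.42 pos [459.7 186.6   6.6] F [-0.4  1.1 -1.9] w 0.273 gf 39.5 shift now-axes [27.73 -0.69  0.15] turn [-0.001 -0.005 -0.001] shift target-axes [27.73 -0.69  0.14]
```

```bash
python3 -m inch '3 0 0 0 0 0;4 0 0 0 0 0;4 0 0 0 0 0;4 0 0 0 0 0;4 0 0 0 0 0;4 0 0 0 0 0;3 0 0 0 0 0;1.7 0 .2 0 0 0;0 0 0 0 0 0;0 0 0 0 0 0'
python3 - <<'E'
from est import *
go(434.8+52.9*np.cos(.1173),190.2-52.9*np.sin(.1173),6.5,-.1173)
c=cap("top"); save(c,"ins.png",(242,195,286,228),12)
c=cap("scene"); save(c,"ins_s.png",(270,160,345,215),8)
E
```

```text
time_s: 8.25
eef_pos: [486.5, 183.4, 6.3]
ee_rot: [0.0, 0.998, -0.059, -0.0]
force: [0.2, -0.3, -0.9]
grip_width: 0.274
grip_force: 39.5
t 8.25 pos [486.5 183.4   6.3] F [ 0.2 -0.3 -0.9] w 0.274 gf 39.5 shift now-axes [ 0.74 -0.71 -0.17] turn [ 0.     0.002 -0.   ] shift target-axes [ 0.74 -0.71 -0.17]
```

View pics/ins.png

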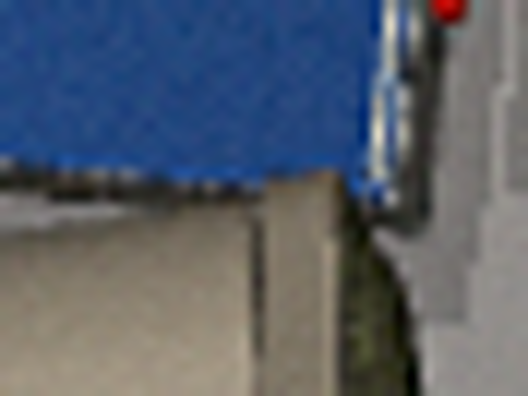

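View pics/ins_s.png

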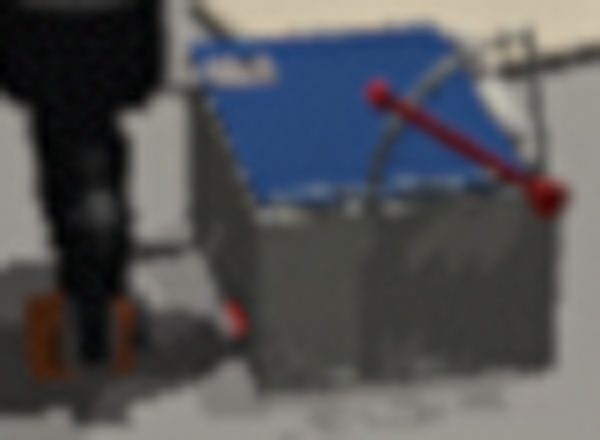

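Top view: arm hides the slot. Scene crop: red line at (235,318), by the front face's visible edge; blade is in the slot. I compare with projections.

Run:
```python
from est import *
yaw=np.radians(-6.72); T=Tc(617.2+5*np.cos(yaw),214+5*np.sin(yaw),yaw)
s=cap("scene")
for x in (-67,-65,-63): print(x,proj(s,T([[x,-57,18],[x,-45,18],[x,-33,18]])).round(1).tolist())
print("corner",proj(s,T([[-65,-85,0],[-65,-85,85]])).round(1).tolist(), "crop meas",[(270+257.5/8-.5,160+392.5/8-.5),(270+254/8-.5,160+208/8-.5)])
im=s["image"].astype(int); w=im[...,0]-im[...,1:].max(-1); print(w[194:206,292:305])
```

```text
-67 [[299.2, 199.1], [298.5, 197.5], [297.9, 195.8]]
-65 [[299.8, 199.1], [299.1, 197.4], [298.5, 195.8]]
-63 [[300.4, 199.0], [299.7, 197.4], [299.0, 195.7]]
corner [[301.4, 207.7], [301.3, 185.1]] crop meas [(301.6875, 208.5625), (301.25, 185.5)]
[[ 3  3  3  2  1  1  1  0  1  1  1  1  1]
 [ 2  2  3  1  0  1 -1 -1  0  0  1  1  1]
 [ 2  2  3  1  1  1  2  0 -1  0  0  1  0]
 [ 3  2  2  1  4  7 23 23  3  0  1  1  0]
 [ 2  3  3  3  5 13 43 63 26 -1 -1 -1  0]
 [ 3  3  3  3  3 10 37 72 47  5 -1  0  1]
 [ 3  3  2  2  2  6 25 60 55 12 -1  0  0]
 [ 2  2  2  1  2  3 17 41 40  7 -1  1  1]
 [ 2  1  1  0  2  1  5 15 13  1 -1  0  1]
 [ 1  1  2  1  1  1  0  0  0  0  0  0  1]
 [ 0  1  0  1  1  0  1  1  1  0  1  1  0]
 [ 1  0  0  2  0  2  2  2  2  2  1  1  1]]
```

```bash
python3 -m inch '.8 0 .3 0 0 0;0 0 0 0 0 0;0 0 0 0 0 0;0 0 0 0 0 0;0 0 0 0 0 0;0 0 0 0 0 0;0 0 0 0 0 0;0 0 0 0 0 0;0 0 0 0 0 0;0 0 0 0 0 0'
python3 -m inch '0 0 0 0 0 0;0 0 0 0 0 0;0 0 0 0 0 0;0 0 0 0 0 0;0 0 -2 0 0 0;0 0 -8 0 0 0;0 0 -16 0 0 0;0 0 -25 0 0 0;0 0 -30 0 0 0;0 0 -30 0 0 0' 1
python3 -m inch '0 0 -30 0 0 0;-8 0 -25 0 0 0;-15 0 -10 0 0 0;-25 0 0 0 0 0;-25 0 0 0 0 0;-25 0 0 0 0 0;-15 0 0 0 0 0;-7 0 0 0 0 0;0 0 0 0 0 0;0 0 0 0 0 0'
python3 - <<'E'
from est import *
go(533.1,269.2,68,-.1173)
c=cap("top"); save(c,"rel.png",(232,190,292,240),12)
yaw=np.radians(-6.72); T=Tc(617.2+5*np.cos(yaw),214+5*np.sin(yaw),yaw)
print(proj(c,T([[-65,-57,18],[-65,-33,18],[-65,-45,0],[-132,-45,32]])).round(1).tolist())
E
```

```text
time_s: 9.23
eef_pos: [487.4, 183.3, 6.1]
ee_rot: [-0.0, 0.998, -0.059, 0.0]
force: [-0.0, 1.0, -0.7]
grip_width: 0.271
grip_force: 39.5
time_s: 10.07
eef_pos: [487.1, 183.3, 118.9]
ee_rot: [0.0, 0.998, -0.059, -0.0]
force: [0.0, -0.3, 0.4]
grip_width: 1.002
grip_force: 0.0
time_s: 10.9
eef_pos: [368.9, 197.4, 182.6]
ee_rot: [-0.0, 0.998, -0.059, 0.001]
force: [1.2, 0.1, 0.1]
grip_width: 1.002
grip_force: 0.0
t 10.9 pos [368.9 197.4 182.6] F [1.2 0.1 0.1] w 1.002 gf 0.0 shift now-axes [154.56 -90.5  114.83] turn [-0.003 -0.012  0.001] shift target-axes [154.69 -90.56 114.6 ]
[[267.8, 213.3], [260.4, 212.5], [264.7, 213.4], [261.1, 233.3]]
```

View pics/rel.png

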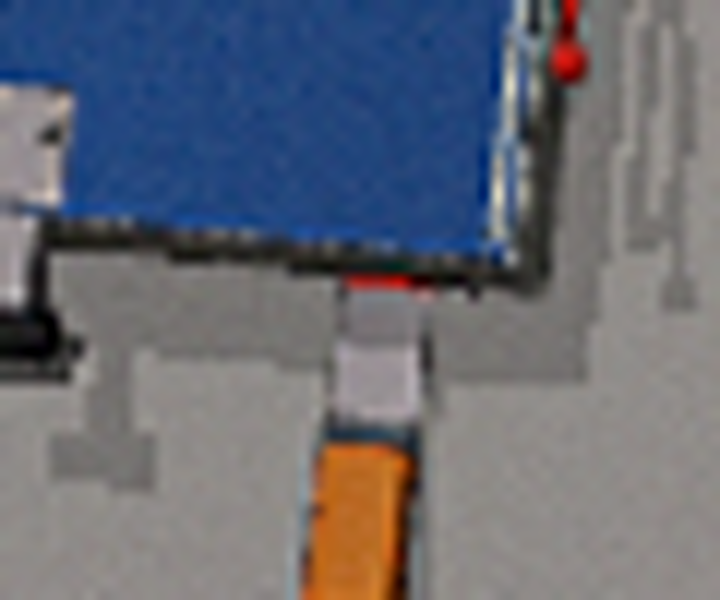

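Released: the blade is in, with the red line at the front face (crop 385,283) and the handle on the desk. Quick number on the depth from the handle centre.

Run:
```python
from est import *
yaw=np.radians(-6.72); cc=np.array([617.2+5*np.cos(yaw),214+5*np.sin(yaw)])
t=cap("top"); M=masks(t)
p=blob(box(M["org"],(250,220,275,255)),t,32); r=cv2.minAreaRect(p.astype(np.float32)); print(r,p.mean(0))
Ri=np.array([[np.cos(yaw),np.sin(yaw)],[-np.sin(yaw),np.cos(yaw)]])
for q in (r[0],p.mean(0)): print("gauge in chamber",Ri@(np.array(q)-cc))
pb=blob(box(M["blue"],(215,160,285,220)),t,89.5); b=cv2.minAreaRect(pb.astype(np.float32)); print("flap",b)
im=t["image"].astype(int); w=im[...,0]-im[...,1:].max(-1); print(w[208:220,258:271])
```

```text
((485.6432800292969, 183.90504455566406), (25.0073184967041, 45.19929122924805), 82.84671783447266) [485.66402888 183.68120274]
gauge in chamber [-132.13127352  -45.28262588]
gauge in chamber [-132.08447382  -45.5025019 ]
flap ((617.1253051757812, 214.34500122070312), (164.94674682617188, 118.33332061767578), 83.40900421142578)
[[ -93  -88  -93  -94  -86  -87  -95  -89  -87  -93  -86  -88  -89]
 [-111 -103 -110 -108  -95  -94  -92  -99  -92  -90  -95  -98  -89]
 [ -10   -6  -19  -37  -27  -48  -62  -67 -101 -113 -106 -104 -109]
 [   1    2    2   -1    0  -11  -16   -4  -14   -9  -15   -4  -20]
 [  -3   -2    6    1   -2   -5   -9  -13   -6   -3   -1   -1    1]
 [   1   -1   25  108  113  113  146  154   61   33   10    0   -3]
 [   1    1    2   14    9    9   11   12   31   37   22    2    1]
 [   2    3   -3   -3   -1   -4   -6   -5    6    2    4    0    1]
 [   4    4    1    3    2    3    6    2    2   -2    2    0    3]
 [   2    4    5    3    3    2    1    2    5   -1    3    4    7]
 [   5    1   -1    7    1    2   -1    1    3    0    4    3    1]
 [   1    3   -4    6    4    3    5    3    7   -1    1    6    1]]
```

```bash
python3 -m inch '10 -6 0 0 0 0;22 -13 0 0 0 0;28 -16 0 0 0 0;28 -16 0 0 0 0;28 -16 5 0 0 0;22 -13 10 0 0 0;12 -8 15 0 0 0;4.5 -2.5 12 0 0 0;0 0 0 0 0 0;0 0 0 0 0 0'
python3 - <<'E'
from est import *
go(533.1,269.2,68,-.1173)
yaw=np.radians(-6.72); T=Tc(617.2+5*np.cos(yaw),214+5*np.sin(yaw),yaw)
t=cap("top"); print(proj(t,T([-95,45,94])), "seen",(232.3,217.2), atz(t,232.3,217.2,92))
E
```

```text
time_s: 11.83
eef_pos: [531.7, 268.7, 139.4]
ee_rot: [0.0, 0.998, -0.059, -0.001]
force: [0.2, 0.2, 1.4]
grip_width: 1.001
grip_force: 0.0
t 11.83 pos [531.7 268.7 139.4] F [0.2 0.2 1.4] w 1.001 gf 0.0 shift now-axes [ 1.45 -0.71 71.42] turn [ 0.008  0.018 -0.002] shift target-axes [ 1.31 -0.65 71.42]
[[230.85720291 217.31841313]] seen (232.3, 217.2) [533.55362723 265.16832356  92.        ]
```

```bash
python3 -m inch '1.4 0 6 0 0 0;0 0 14 0 0 0;0 0 16 0 0 0;0 0 14 0 0 0;0 0 11 0 0 0;0 0 7 0 0 0;0 0 3.4 0 0 0;0 0 0 0 0 0;0 0 0 0 0 0;0 0 0 0 0 0'
python3 -m inch '0 0 0 0 0 0;0 0 0 0 0 0;0 0 0 0 0 0;0 0 0 0 0 0;0 0 0 0 0 0;0 0 0 0 0 0;0 0 0 0 0 0;0 0 0 0 0 0;0 0 0 0 0 0;0 0 0 0 0 0' 0 50
python3 - <<'E'
from est import *
go(533.1,269.2,68,-.1173)
s=cap("scene"); save(s,"bar_s.png",(260,130,350,210),8)
E
```

```text
time_s: 12.72
eef_pos: [534.0, 269.1, 69.5]
ee_rot: [-0.0, 0.998, -0.059, 0.001]
force: [-0.0, -0.8, 0.5]
grip_width: 0.996
grip_force: 0.0
time_s: 13.55
eef_pos: [533.5, 267.6, 69.1]
ee_rot: [0.001, 0.998, -0.058, -0.0]
force: [-4.0, -8.8, 6.3]
grip_width: 0.338
grip_force: 49.3
t 13.55 pos [533.5 267.6  69.1] F [-4.  -8.8  6.3] w 0.338 gf 49.3 shift now-axes [-0.57 -1.55  1.13] turn [0.027 0.007 0.003] shift target-axes [-0.57 -1.55  1.14]
```

View pics/bar_s.png

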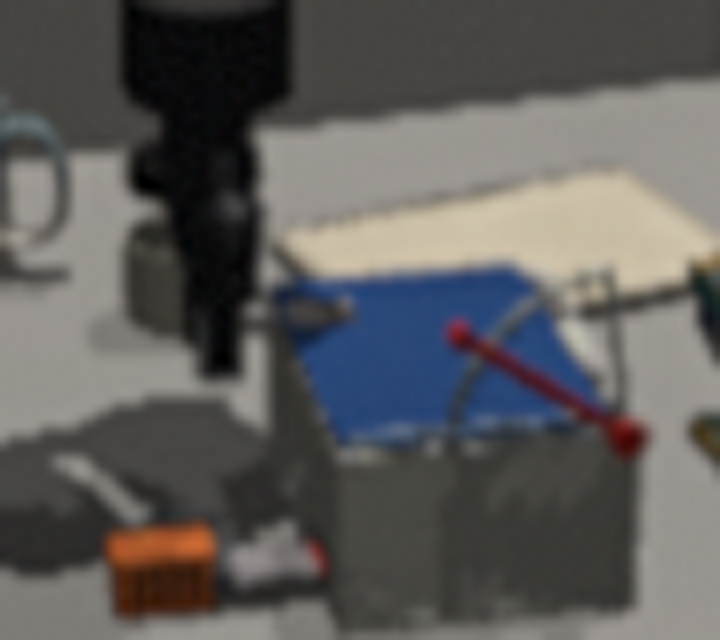

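Bar (crop 220,355) is pinched between the pads; gauge is undisturbed. Now I lift along the arc, first to ~0.52 rad.

```bash
python3 -m inch '0 1.3 0 0 0 0;.3 0 -9.7 0 0 0;1 0 -9.7 0 0 0;1.6 0 -9.6 0 0 0;2.2 0 -9.5 0 0 0;2.8 0 -9.3 0 0 0;3.4 0 -9.1 0 0 0;4 0 -8.9 0 0 0;4.6 0 -8.6 0 0 0;0 0 0 0 0 0'
cat > ang.py <<'E'
from est import *
yaw=np.radians(-6.72); ex=np.array([np.cos(yaw),np.sin(yaw),0])
s=ctrl.sense(); q=np.array(s["ee_rot"]); z=R.from_quat(q[[1,2,3,0]]).apply([0,0,1]); g0=np.array([533.5,267.6,88.1])
g=s["eef_pos"]-19*z; d=g-g0; dx,dz=d@ex,d[2]; print("t",s["time_s"],"dx,dz",dx,dz,"theta asin",np.arcsin(dz/150),"acos",np.arccos(1-dx/150),"atan",np.arctan2(dz,150-dx),"F",s["force"],s["grip_width"],s["grip_force"])
E
python3 ang.py
```

```text
time_s: 14.43
eef_pos: [554.1, 265.2, 145.0]
ee_rot: [-0.0, 0.998, -0.059, 0.001]
force: [-2.0, -3.9, -2.1]
grip_width: 0.343
grip_force: 49.8
t 14.4333 dx,dz 20.738546922361945 75.90040259063485 theta asin 0.5305440585627773 acos 0.532101041249036 atan 0.5309435070397548 F [-2.03389381 -3.90980943 -2.09360291] 0.3425813465206682 49.84255135059357
```

```bash
python3 -m inch '1.5 .5 -2.4 0 0 0;1.6 0 -2.4 0 0 0;1.6 0 -2.4 0 0 0;1.6 0 -2.4 0 0 0;1.6 0 -2.3 0 0 0;1.6 0 -2.3 0 0 0;0 0 0 0 0 0;0 0 0 0 0 0;0 0 0 0 0 0;0 0 0 0 0 0'
python3 ang.py
python3 - <<'E'
from h import *
s=cap("scene"); save(s,"lift_s.png",(270,110,350,200),6.6)
from est import *
q=ridge(s,319,335,165,190); print(q.round(1).tolist(),np.polyfit(q[:,0],q[:,1],1))
E
```

```text
time_s: 15.27
eef_pos: [562.6, 264.0, 157.2]
ee_rot: [-0.0, 0.998, -0.059, 0.0]
force: [-2.3, 3.3, -1.9]
grip_width: 0.338
grip_force: 49.9
t 15.2667 dx,dz 29.319187655922008 88.1495518662478 theta asin 0.6281682661999937 acos 0.6358979150869898 atan 0.6308618130861959 F [-2.25337177  3.2505338  -1.90806587] 0.3384718780721181 49.855138063430786
[[319.0, 173.0], [320.0, 173.5], [321.0, 174.0], [322.0, 174.7], [323.0, 175.3], [324.0, 176.1], [325.0, 176.8], [326.0, 177.3], [327.0, 177.8], [328.0, 178.4], [329.0, 179.1], [330.0, 179.3], [331.0, 178.3], [332.0, 179.1], [333.0, 179.3], [334.0, 179.3]] [ 0.45059852 29.83899116]
```

View pics/lift_s.png

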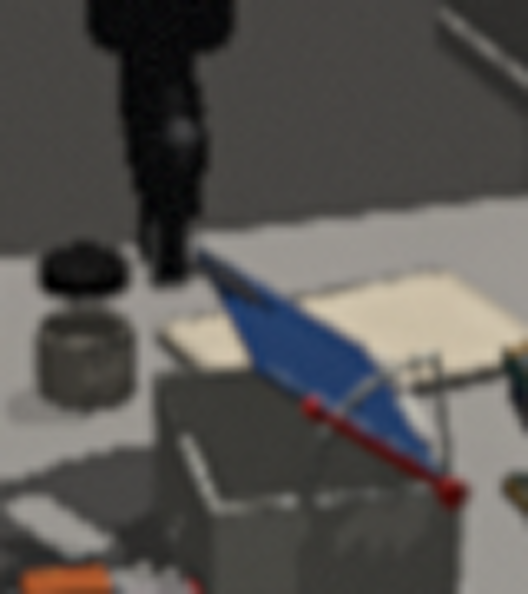

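Flap stands raised behind the red arm, nearly parallel to it; front corners at crop (200,250) and (255,372). Now a fit of the flap angle from its edges in both views.

```bash
cat > fa.py <<'E'
from est import *
yaw=np.radians(-6.72); T=Tc(617.2+5*np.cos(yaw),214+5*np.sin(yaw),yaw)
def fp(th,r,y,n=2.5): return [55-r*np.cos(th)+n*np.sin(th),y,87+r*np.sin(th)+n*np.cos(th)]
s=cap("scene"); im=s["image"].astype(float); b=im[...,2]-im[...,0]
def edge(prof,start,step,lev):
    i=start
    while prof[i]>=lev: i+=step
    j=i-step; return j+step*(prof[j]-lev)/(prof[j]-prof[i])
up=[]
for u in range(303,323):
    col=b[:,u]; k=np.arange(140,190)[np.argmax(col[140:190])]; up.append((u,edge(col,k,-1,col[k]*.5)))
up=np.array(up); print("upper edge",np.c_[up].round(1).tolist())
lf=[]
for v in range(152,165):
    row=b[v]; k=np.arange(298,325)[np.argmax(row[298:325])]; lf.append((edge(row,k,-1,row[k]*.5),v))
lf=np.array(lf); print("front edge",lf.round(1).tolist())
for th in np.arange(.58,.70,.02):
    A=proj(s,T([fp(th,120,83),fp(th,20,83)])); B=proj(s,T([fp(th,120,83),fp(th,120,-83)]))
    print(round(th,2),"up slope",(A[1]-A[0])[1]/(A[1]-A[0])[0],"corners",A[0].round(1),B[1].round(1),"v@310",np.interp(310,A[:,0],A[:,1]).round(2))
pu=np.polyfit(*up[4:].T,1); print("meas slope",np.polyfit(*up[1:].T,1),pu,np.polyfit(*up[2:12].T,1),"v310",np.polyval(pu,310))
t=cap("top"); ti=t["image"].astype(float); tb=ti[...,2]-ti[...,0]
fr=[]
for u in range(240,274):
    col=tb[:,u]; k=185; fr.append((u,edge(col,k,1,col[k-6:k].mean()*.5)))
print("top front",np.array(fr)[::3].round(1).tolist())
for th in (.58,.62,.66,.7):
    A=proj(t,T([fp(th,120,-83),fp(th,120,83),fp(th,120,-83,-2.5),fp(th,120,83,-2.5)])); print(th,A.round(1).tolist())
E
python3 fa.py
```

```text
upper edge [[303.0, 151.8], [304.0, 153.4], [305.0, 154.2], [306.0, 154.6], [307.0, 155.3], [308.0, 155.5], [309.0, 155.1], [310.0, 153.6], [311.0, 154.2], [312.0, 154.8], [313.0, 155.3], [314.0, 156.1], [315.0, 157.0], [316.0, 157.7], [317.0, 158.3], [318.0, 158.8], [319.0, 159.4], [320.0, 160.0], [321.0, 160.6], [322.0, 161.3]]
front edge [[305.5, 152.0], [307.0, 153.0], [308.2, 154.0], [303.5, 155.0], [303.9, 156.0], [304.6, 157.0], [305.2, 158.0], [305.6, 159.0], [306.2, 160.0], [306.7, 161.0], [307.2, 162.0], [307.7, 163.0], [308.1, 164.0]]
0.58 up slope 0.5480491852691369 corners [297.9 145.7] [307.6 164.8] v@310 152.38
0.6 up slope 0.5762878294589522 corners [298.3 145.2] [308.  164.2] v@310 151.96
0.62 up slope 0.6053504100469098 corners [298.6 144.6] [308.4 163.6] v@310 151.52
0.64 up slope 0.6352978467874592 corners [299.1 144.1] [308.9 163. ] v@310 151.06
0.66 up slope 0.6661962889058889 corners [299.5 143.6] [309.3 162.5] v@310 150.59
0.68 up slope 0.6981177286551695 corners [299.9 143. ] [309.8 161.9] v@310 150.11
meas slope [ 0.40927664 28.48685433] [0.47317302 8.2461616 ] [8.23396294e-02 1.29382163e+02] v310 154.92979887256016
top front [[240.0, 196.8], [243.0, 198.8], [246.0, 199.1], [249.0, 199.5], [252.0, 199.8], [255.0, 199.9], [258.0, 200.2], [261.0, 200.9], [264.0, 200.9], [267.0, 201.2], [270.0, 201.7], [273.0, 188.4]]
0.58 [[272.2, 202.8], [216.3, 197.1], [272.2, 203.9], [216.5, 198.2]]
0.62 [[272.2, 201.7], [216.1, 196.0], [272.2, 202.9], [216.3, 197.2]]
0.66 [[272.1, 200.6], [216.0, 194.9], [272.2, 201.8], [216.2, 196.1]]
0.7 [[272.1, 199.4], [215.8, 193.7], [272.1, 200.6], [216.0, 194.9]]
```

```bash
python3 -m inch '.5 -.4 -.7 0 0 0;.5 0 -.7 0 0 0;0 0 0 0 0 0;0 0 0 0 0 0;0 0 0 0 0 0;0 0 0 0 0 0;0 0 0 0 0 0;0 0 0 0 0 0;0 0 0 0 0 0;0 0 0 0 0 0'
python3 ang.py; python3 fa.py | grep -E "upper|top"
python3 - <<'E'
from est import *
t=cap("top"); im=t["image"].astype(int); w=im[...,0]-im[...,1:].max(-1); print(w[188:200,275:285])
M=masks(t)
p=blob(box(M["org"],(250,220,275,255)),t,32); print("handle",cv2.minAreaRect(p.astype(np.float32)))
E
```

```text
time_s: 16.25
eef_pos: [563.6, 264.0, 158.7]
ee_rot: [0.0, 0.998, -0.059, -0.0]
force: [-2.6, 1.5, -2.8]
grip_width: 0.341
grip_force: 49.9
t 16.25 dx,dz 30.353794071725023 89.57934563492981 theta asin 0.6400002446139662 acos 0.6474219156093171 atan 0.6426698280513904 F [-2.558014    1.5334937  -2.76899904] 0.3406431898093523 49.88383769989014
upper edge [[303.0, 148.6], [304.0, 152.6], [305.0, 153.4], [306.0, 154.2], [307.0, 154.6], [308.0, 155.3], [309.0, 155.4], [310.0, 153.6], [311.0, 153.9], [312.0, 154.5], [313.0, 155.1], [314.0, 155.9], [315.0, 156.8], [316.0, 157.4], [317.0, 158.0], [318.0, 158.7], [319.0, 159.4], [320.0, 159.9], [321.0, 160.6], [322.0, 161.1]]
top front [[240.0, 197.4], [243.0, 198.2], [246.0, 198.8], [249.0, 199.2], [252.0, 199.6], [255.0, 199.8], [258.0, 200.0], [261.0, 200.4], [264.0, 200.5], [267.0, 200.9], [270.0, 201.4], [273.0, 187.9]]
[[-31   0  -1 -10  80  44  -1  -1   4   1]
 [ -3   1  -5 -19 153  31  -4  -3   3   2]
 [ -1  -1  -4 -16 176  27  -4   3   4   1]
 [ -4  -1  -8  -5 130   5  -2   1  -1   5]
 [  0   1  -9  24  77  -8  -5  -2   4   4]
 [  0  -2 -16  74  94  14  -1   1   2   5]
 [ -1  -6 -12 151 165 104   1  -1   4   3]
 [  2  -6   5 155 173 101  -4  -1   3   4]
 [  3  -2  -7  49  92  49  -1   0   3   4]
 [  1   2  -5  -2  -6   0  -1   0   0   4]
 [ -2   0   1  -4  -1   0   1   2   6   5]
 [  2   1  -3  -2   5   0   4   2   5   2]]
handle ((485.29486083984375, 183.94876098632812), (25.0073184967041, 45.90158462524414), 82.84671783447266)
```

```bash
python3 -m inch '.5 0 -.7 0 0 0;0 0 0 0 0 0;0 0 0 0 0 0;0 0 0 0 0 0;0 0 0 0 0 0;0 0 0 0 0 0;0 0 0 0 0 0;0 0 0 0 0 0;0 0 0 0 0 0;0 0 0 0 0 0'
python3 ang.py; python3 -c "
from rig import ctrl
print(ctrl.finish_job())"
```

```text
time_s: 17.23
eef_pos: [564.2, 263.9, 159.4]
ee_rot: [0.0, 0.998, -0.059, 0.0]
force: [-0.7, -0.7, -3.1]
grip_width: 0.338
grip_force: 49.8
t 17.2333 dx,dz 30.93302435539692 90.28557238868885 theta asin 0.6458830084925982 acos 0.6537975508191626 atan 0.6487764349640989 F [-0.72078829 -0.65799803 -3.12539919] 0.3377385440455247 49.814727902412415
the job is handed in; nothing more can be done
None
```

Job handed in at 17.2 s: the gauge is in the slot, released, with its red line level with the front face to within about 1 mm, and the flap is held at about 0.65 rad, where I measured the marker arm at 0.645–0.655 rad.

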